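Roll the reagent canister up the feed ramp

TASK

Push the white canister with orange end bands up the blue feed ramp with the fingertips, rolling it slowly over the crest at the top until it rests against the rubber stop, and leave it there. Keep the fingers behind it all the way up the slope, so that it neither shoots ahead nor gets away and rolls back; do not lift it off the ramp. Leave the bottle, vial and dish standing nearby alone.

Things in the scene. Friction and masses are not known exactly. Their poses are not given: they have to be found in the camera images.
- ramp: fixed feed ramp, 262 x 87 mm, grey track 75 mm wide between blue rails 8 mm above it. Origin under it on the worktop; x uphill, z up. Along its x: level track 10 mm high from -125 mm (open end, no wall) to -45 mm; climbs at 7 degrees to the crest at 85 mm, 26 mm high; dips at 6 degrees to the rubber stop face at 125 mm. The stop, 62 mm high, is its highest part
- crest (a point): middle of the crest line of the ramp's track, 26 mm above the worktop, 40 mm before the stop. Beyond it the track dips, so that a canister pushed over it stays leaning on the stop
- canister: loose closed white plastic cylinder with orange end bands, 50 mm in diameter, 70 mm long, about 0.3 kg. Origin at its centre; its y axis is the cylinder's axis, x and z turn with it as it rolls. It lies across the level run-in of the ramp, its axis within 0.06 rad of across; it rolls freely. Smooth plastic (friction about 0.3), it slips along the finger that pushes it
- seat (a point): where the canister's centre lies when it rests against the stop: in the ramp's frame x = 100 mm, y = 0, z = 50.5 mm; turns with the ramp, same axes
- dropper: white dropper bottle with red cap, 27 mm in diameter, 63 mm tall, upright and loose on the worktop; origin under its middle, z up. To be left alone
- vial: small amber vial with white cap, 25 mm in diameter, 50 mm tall, upright and loose on the worktop; origin under its middle, z up. To be left alone
- dish: closed petri dish, 62 mm in diameter, 16 mm tall, loose on the worktop beyond the stop; origin under its middle, z up. To be left alone
Not all that is in view belongs to the job. Leave any turquoise look-alike of the canister alone.

How it is judged:
By the outcome, as a careful person would: the job done as asked, in the order asked, and still so for the second after the job is handed in, with the robot touching nothing.
It also fails if it takes over 40 s, if anything falls off the work surface, if the arm or the gripper's body presses on something with over 40 N, if the wrist force passes 120 N, or if a joint passes its speed limit or range.

ROBOT

A 6-joint arm with a two-finger parallel gripper is mounted at the origin on a cart in front of the work surface, level with it; the furniture and walls round the work are solid. World frame = base frame: x ahead of the robot, y to its left, z up, the work surface at z = 0. Lengths are in m, angles in rad, forces in N, time in s.
With the tool pointing down it reaches from about 0.425 to 0.95 m from the base axis. Payload 3.5 kg.
Tool frame: the origin (TCP) lies at the very end of the fingers, on their centre line; the grasp point (between the pads) lies 19 mm behind it; z points along the fingers, y is the line along which they close (so a half turn about z gives the same grasp; the last joint's range is limited). The gripper opens to 85 mm and grips with 20 to 120 N. Pads are 22 mm wide; open, the fingers measure 114 mm over their backs; the gripper's body (76 mm by 85 mm) begins 54 mm behind the grasp point. The pads swing forward as they close: fully open they stand 13 mm farther back than shut.
Start: joints at [0.954, 0.286, 1.577, -0, 1.279, -0.15], TCP at [0.304, 0.603, 0.231] pointing down, gripper open.
Joint ranges: [-2.77, 2.77], [-0.9, 2.22], [0.21, 2.48], [-1.53, 4.67], [0.24, 2.81], [-2.84, 2.84]. Speed limits (rad/s): [2.79, 2.79, 3.14, 3.14, 3.14, 3.14].

INTERFACE

Orientations are given as a unit quaternion [x, y, z, w].
In Python, from plant import ctrl gives the robot as it stands.
- The arm moves only by the tool carry_out, never from a script. Its argument "deltas" is one flat list of numbers, 6 for each row, row after row: the shift along the tool's x, y, z in m, then the turn, a rotation vector about the tool's x, y, z in rad. A call has 1 to 5 rows; each row is the pose to reach, as a shift and turn from the pose commanded when the call began, along the tool's axes at that moment; what a row does not reach only later rows make up. A row lasts 1/8 s, in which the tool goes at most 62.5 mm and 10.7 degrees, less where a joint would pass 70% of its speed; a pose out of reach is approached as far as the arm can. A call with a gripper value outside its range is refused whole. "grip" is the opening in per cent of the stroke, from 0 (shut) to 100 (fully open), set as the call begins (left out, the last holds). The fingers move at their own pace and stop on an object; "grip_force" is the grip in N (left out, the last holds). Time passes only in rows, so rows that repeat a pose let the fingers close. It gives the time, the measured TCP pose, the force, the opening and the grip force at its end, in the units of the state.
- ctrl.get_state(): the state, without advancing time (a new reading comes with each control period).
- ctrl.read_camera(name): name is "scene" or "top" or "wrist"; returns (picture, depth): 480x640x3 uint8, red, green, blue; 480x640 float32, m along the optical axis (not along the pixel's ray), 0 where there is no reading.
- ctrl.camera_model(name): a dict with "intrinsics" (3x3 intrinsics, pixels), "extrinsics" (4x4, takes a point from world to camera coordinates); the wrist camera has in their place "hand_eye" (4x4, takes a point from camera to tool coordinates, whose origin is the TCP and whose axes are the flange's). Camera axes: x right, y down, z forward; pixel columns grow to the right and rows downward; lengths in m; the calibration is good to about 2 mm. A picture is of the moment at which its call begins: read the wrist's pose just before it. camera_model takes no time and is no camera call.
- ctrl.sign_off(): hands the job in; it is judged then, once.
Trained networks look in the newest picture that a camera, given by its name, has taken for a name from the list of things; names that differ only in an ending like _2 or _b are one class to them, and where a whole thing is asked for, a point or a joint stands for the part that bears it (a point fixed in the world has none). Each returns a list of dicts, best first, with "score" (0 to 1); they miss things now and then, are a little off and sometimes report something else, mostly with a low value. They report only what shows in the picture. A call takes as long as a camera call. They do not tell look-alikes from the thing itself.
- ctrl.find_in(camera, query): "uv" ([column, row] in pixels, amid what is visible of it).
The state is a dict: "time": time; "qpos": joint angles; "dq": joint speeds; "joint_efforts": joint torques, N m; "eef_pos": TCP position; "tcp_rot": TCP orientation; "contact_force": force on the tool from outside, world axes, zero at the start; "wrist_torque": the same for the moment, N m; "opening": opening from 0.0 (shut) to 1.0 (fully open); "finger_force": force on a finger pad.
Only numpy, scipy, OpenCV 4.12 (cv2) and the standard library are available. Lean on these libraries where they do the work, as an engineer would, in place of code of your own. Each camera call takes 0.05 s, during which the arm holds its last target. There are 200 camera calls.

## Working session

There is one attempt and no reset: what is moved stays moved. The work goes in short steps, Python scripts to look and compute and a tool call to move; the robot and the scene stay as the last step left them, time stands still between calls to the robot, and variables do not carry over. Pictures are saved under pics/ and viewed, at most 10 in all, crops included, and the job is handed in when it is done.

Besides the shell and the picture viewer there is one more tool, called in YAML: its name, and indented under it one key for each argument. carry_out: Moves the arm, as the interface text tells. Its arguments: {"type":"object","properties":{"deltas":{"type":"array"},"grip":{"type":"number"},"grip_force":{"type":"number"}},"required":["deltas"]}

```bash
mkdir -p pics; cat > h.py <<'E'
import numpy as np, cv2
from plant import ctrl
from scipy.spatial.transform import Rotation as R
def cam(n):
    s=ctrl.get_state(); im,d=ctrl.read_camera(n); m=ctrl.camera_model(n); K=np.array(m["intrinsics"])
    if n=="wrist":
        T=np.eye(4);T[:3,:3]=R.from_quat(s["tcp_rot"]).as_matrix();T[:3,3]=s["eef_pos"];C=T@np.array(m["hand_eye"])
    else: C=np.linalg.inv(np.array(m["extrinsics"]))
    return im,d,K,C
def cloud(d,K,C):
    v,u=np.mgrid[:480,:640]; p=np.stack([(u-K[0,2])/K[0,0]*d,(v-K[1,2])/K[1,1]*d,d],-1)
    P=p@C[:3,:3].T+C[:3,3]; P[d==0]=np.nan; return P
def save(n,im): cv2.imwrite("pics/"+n+".png",im[:,:,::-1])
E
python3 - <<'E'
from h import *
s=ctrl.get_state(); print(s["eef_pos"],s["tcp_rot"])
ims=[]
for n in ["top","scene"]:
    im,d,K,C=cam(n); P=cloud(d,K,C); ims.append(im); np.savez(n,im=im,d=d,K=K,C=C)
    for q in ["ramp","crest","canister","dropper","vial","dish"]:
        for r in ctrl.find_in(n,q)[:3]:
            u,v=map(int,r["uv"]); print(n,q,(u,v),round(r["score"],2),P[min(v,479),min(u,639)].round(3))
save("a",cv2.resize(np.vstack(ims),(600,900))[:, :][:0] if 0 else ims[0]); save("b",ims[1])
E
```

```text
[0.30335089 0.60227901 0.22995372] [ 2.31278391e-01  9.72886915e-01 -1.07522323e-03 -4.48161650e-04]
top ramp (317, 265) 0.66 [0.501 0.321 0.02 ]
top ramp (451, 270) 0.18 [0.488 0.001 0.044]
top crest (315, 261) 0.79 [0.511 0.325 0.024]
top canister (191, 290) 0.9 [0.439 0.619 0.05 ]
top canister (364, 260) 0.64 [0.511 0.208 0.058]
top canister (410, 281) 0.56 [0.462 0.099 0.048]
top dropper (453, 270) 0.45 [ 0.488 -0.     0.057]
top dish (241, 270) 0.7 [0.489 0.506 0.018]
scene ramp (282, 258) 0.71 [0.502 0.32  0.019]
scene crest (279, 255) 0.93 [0.503 0.33  0.02 ]
scene canister (327, 275) 0.83 [0.499 0.205 0.058]
scene canister (364, 332) 0.68 [0.45  0.082 0.041]
scene canister (158, 205) 0.66 [0.425 0.597 0.054]
scene dropper (413, 350) 0.55 [ 0.472 -0.006  0.043]
scene dropper (326, 273) 0.48 [0.501 0.208 0.06 ]
scene vial (296, 211) 0.77 [0.617 0.381 0.024]
scene dish (214, 221) 0.73 [0.491 0.503 0.014]
```

View pics/a.png

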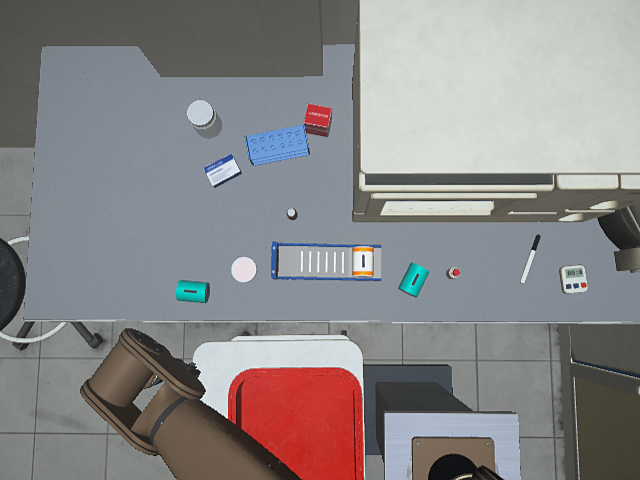

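View pics/b.png

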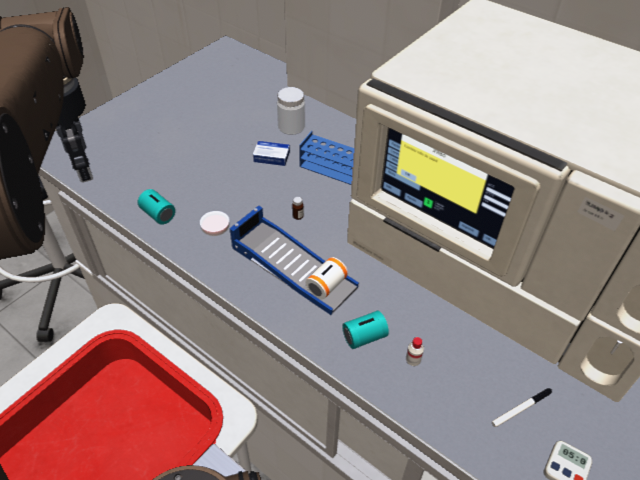

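The scene shows three canister-like things. The top view has a turquoise one at (191,291), a turquoise one at (413,279) and a white one with orange bands at (363,261). The white one fits the description, and it lies on the low end of the ramp with the stop at the left (274,261). I'll confirm it in a crop and fit the ramp.

```bash
python3 - <<'E'
from h import *
out=[]
for n in ["top","scene"]:
    z=np.load(n+".npz"); im,d,K,C=z["im"],z["d"],z["K"],z["C"]; P=cloud(d,K,C)
    hsv=cv2.cvtColor(im,cv2.COLOR_RGB2HSV); x,y,h=P[...,0],P[...,1],P[...,2]
    reg=(x>.43)&(x<.58)&(y>.1)&(y<.47)&(h>.004)&(h<.12)
    b=reg&(hsv[...,0]>100)&(hsv[...,0]<130)&(hsv[...,1]>120)
    p=P[b][:,:2].astype(np.float32); print(n,"blue rect",b.sum(),cv2.minAreaRect(p*1000))
    st=b&(h>.05); print("stop",st.sum(),P[st].mean(0).round(4),P[st].min(0).round(3),P[st].max(0).round(3))
    c=reg&(h>.045)&(y<.3)&~b; q=P[c]; print("can top",len(q),q.mean(0).round(4),np.percentile(q,[1,50,99],axis=0).round(4).tolist(),cv2.minAreaRect((q[:,:2]*1000).astype(np.float32)))
    o=reg&(hsv[...,0]<20)&(hsv[...,1]>120); q=P[o]; print("orange",len(q), [q[q[:,0]<.505].mean(0).round(4),q[q[:,0]>=.505].mean(0).round(4)])
    bx=(h>.1)&(h<.6)&(y>-.1)&(y<.45)&(x>.5); q=P[bx]; print("box",np.nanpercentile(q,[0.5,5,50,99],axis=0).round(3).tolist())
    t=(hsv[...,0]>80)&(hsv[...,0]<95)&(hsv[...,1]>120)&(y<.3)&(h<.1)&(h>.005); q=P[t]; print("turq",q.min(0).round(3),q.max(0).round(3))
z=np.load("top.npz")["im"]; w=np.load("scene.npz")["im"]
save("c",np.vstack([cv2.resize(z[235:295,260:440],(720,240)),cv2.resize(w[200:310,220:440],(720,360))]))
E
```

```text
top blue rect 588 ((510.1239013671875, 296.33001708984375), (263.9774169921875, 86.38684844970703), 89.33187103271484)
stop 148 [0.5111 0.4209 0.0609] [0.47  0.196 0.055] [0.553 0.428 0.07 ]
can top 614 [0.5041 0.2021 0.0548] [[0.4406, 0.1017, 0.0454], [0.5059, 0.2087, 0.0554], [0.5439, 0.2339, 0.0636]] ((495.0750427246094, 164.04168701171875), (156.85202026367188, 77.38330841064453), 73.0843734741211)
orange 119 [array([0.4816, 0.2118, 0.0535]), array([0.5369, 0.2119, 0.0538])]
box [[0.595, -0.098, 0.108], [0.603, -0.079, 0.187], [0.771, 0.091, 0.411], [1.08, 0.433, 0.416]]
turq [0.007 0.054 0.011] [0.506 0.124 0.055]
scene blue rect 1413 ((508.4725036621094, 297.9529724121094), (263.4749450683594, 91.10071563720703), 89.48899841308594)
stop 212 [0.5057 0.4217 0.0603] [0.465 0.415 0.05 ] [0.553 0.43  0.067]
can top 847 [0.4974 0.1965 0.0546] [[0.4344, 0.1006, 0.0453], [0.4988, 0.2041, 0.0555], [0.5417, 0.2328, 0.0625]] ((491.55535888671875, 165.04498291015625), (160.4229736328125, 77.53295135498047), 72.18846130371094)
orange 188 [array([0.4802, 0.204 , 0.053 ]), array([0.536 , 0.2047, 0.0539])]
box [[0.592, -0.099, 0.105], [0.594, -0.085, 0.147], [0.635, 0.058, 0.392], [1.081, 0.426, 0.415]]
turq [0.423 0.053 0.01 ] [0.501 0.123 0.055]
```

View pics/c.png

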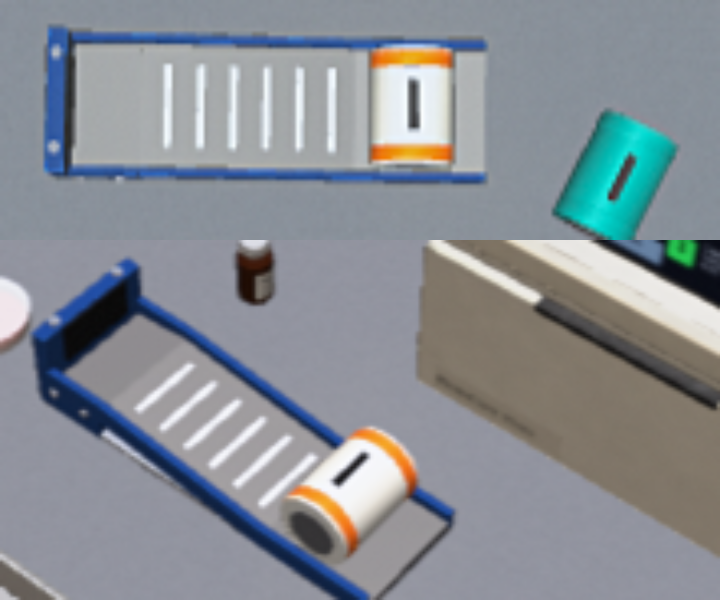

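The crop confirms it: the white canister with orange bands lies on the level run-in, and the nearest turquoise look-alike is off to the right, clear of the ramp. The plan is to come down behind the canister with the fingers part open across its axis, then push.

```bash
cat > go.py <<'E'
from h import *
import sys
# usage: go.py ramp_x height nrows ; prints delta rows
O=np.array([.5088,.291,0]);ang=.0105
u=np.array([np.sin(ang),np.cos(ang),0]); l=np.array([np.cos(ang),-np.sin(ang),0])
s=ctrl.get_state(); p=np.array(s["eef_pos"]); r=R.from_quat(s["tcp_rot"])
Rt=R.from_matrix(np.column_stack([u,l,[0,0,-1]]))
def delta(x,z): 
    return r.inv().apply(O+u*x+[0,0,z]-p), (r.inv()*Rt).as_rotvec()
if __name__=="__main__":
    print("t",round(s["time"],2),"ramp",((p-O)@u).round(4),((p-O)@l).round(4),"z",p[2].round(4),"open",s["opening"],"F",np.round(s["contact_force"],1))
    a,b=delta(float(sys.argv[1]),float(sys.argv[2])); print("d",a.round(4),b.round(4),np.round(s["qpos"],2))
E
python3 go.py -0.145 0.12; python3 -c "
from h import *;print(np.array(ctrl.camera_model('wrist')['hand_eye']).round(3))"
```

```text
t 0.7 ramp 0.3096 -0.2083 z 0.2314 open 1.0025934079666217 F [-0.9 -0.3  0.4]
d [-0.3873 -0.3163  0.1113] [ 1.0000e-04 -0.0000e+00  1.1145e+00] [ 0.95  0.29  1.58 -0.    1.28 -0.15]
[[ 0.    -0.963 -0.269  0.069]
 [ 1.    -0.     0.002 -0.001]
 [-0.002 -0.269  0.963 -0.142]
 [ 0.     0.     0.     1.   ]]
```

carry_out:
  deltas: [-0.043, -0.035, 0.006, 0, 0, 0.125, -0.086, -0.07, 0.012, 0, 0, 0.25, -0.129, -0.105, 0.018, 0, 0, 0.375, -0.172, -0.14, 0.024, 0, 0, 0.5, -0.215, -0.175, 0.03, 0, 0, 0.625]
  grip: 42

```text
time: 1.32
eef_pos: [0.4176, 0.3482, 0.2015]
tcp_rot: [0.521, 0.854, 0.0, 0.0]
contact_force: [0.6, -0.2, 0.4]
opening: 0.419
finger_force: 0.0
```

```bash
python3 go.py -0.145 0.12
```

```text
t 1.32 ramp 0.0562 -0.0918 z 0.2015 open 0.4193403160721274 F [ 0.6 -0.2  0.4]
d [-0.2208 -0.0128  0.0815] [ 1.000e-03 -2.000e-04  4.857e-01] [ 0.51  0.02  1.93 -0.    1.19  0.03]
```

carry_out:
  deltas: [-0.045, -0.003, 0.012, 0, 0, 0.1, -0.09, -0.005, 0.028, 0, 0, 0.2, -0.135, -0.008, 0.045, 0, 0, 0.3, -0.18, -0.01, 0.063, 0, 0, 0.4, -0.22, -0.013, 0.08, 0, 0, 0.488]

```text
time: 1.95
eef_pos: [0.5076, 0.147, 0.1212]
tcp_rot: [0.712, 0.703, 0.0, 0.0]
contact_force: [0.6, 0.6, 0.7]
opening: 0.421
finger_force: 0.0
```

```bash
python3 go.py -0.145 0.020; python3 - <<'E'
from h import *
im,d,K,C=cam("wrist"); save("w1",im); P=cloud(d,K,C)
hsv=cv2.cvtColor(im,cv2.COLOR_RGB2HSV);h=P[...,2]
o=(hsv[...,0]<20)&(hsv[...,1]>120)&(h>.02)&(h<.1); q=P[o]; print("orange",len(q),np.percentile(q,[1,50,99],axis=0).round(4).tolist())
E
```

```text
t 1.95 ramp -0.144 0.0003 z 0.1212 open 0.4208304494815058 F [0.6 0.6 0.7]
d [-0.001  -0.0004  0.1012] [ 0.001  -0.0001 -0.002 ] [ 0.09  0.08  2.02 -0.    1.03  0.1 ]
orange 2480 [[0.4755, 0.1879, 0.0433], [0.4847, 0.2122, 0.0572], [0.5404, 0.2347, 0.0609]]
```

View pics/w1.png

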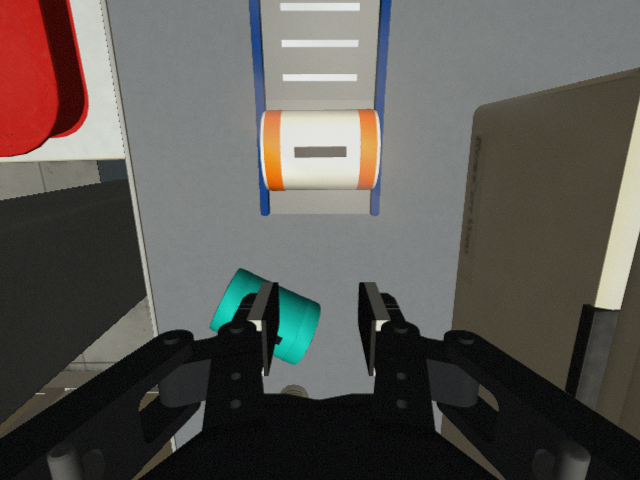

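The wrist view shows the canister at about (320,150), centred between the finger pads at (265,325) and (372,325). The turquoise one is at (265,315), behind the fingers. Next I descend just past the open end of the ramp.

carry_out:
  deltas: [0.006, 0, 0.03, 0, 0, 0, 0.006, 0, 0.06, 0, 0, 0, 0.006, 0, 0.09, 0, 0, 0, 0.006, 0, 0.103, 0, 0, 0, 0.006, 0, 0.103, 0, 0, 0]

```text
time: 2.62
eef_pos: [0.5064, 0.1546, 0.0178]
tcp_rot: [0.71, 0.704, -0.001, -0.0]
contact_force: [0.1, 0.2, 0.3]
opening: 0.418
finger_force: 0.0
```

```bash
python3 go.py -0.12 0.018;python3 - <<'E'
from h import *
im,d,K,C=cam("wrist"); save("w2",im)
E
```

```text
t 2.62 ramp -0.1364 -0.001 z 0.0178 open 0.4180484887241244 F [0.1 0.2 0.3]
d [ 0.0164  0.001  -0.0002] [-0.0016  0.0002  0.0017] [ 0.1   0.26  2.06 -0.    0.83  0.11]
```

View pics/w2.png

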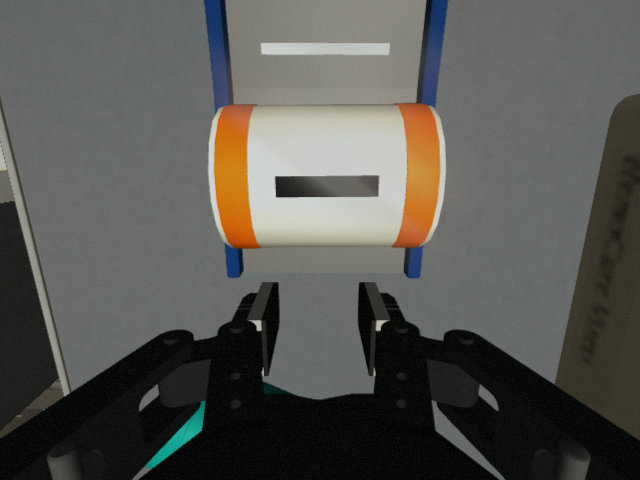

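The fingers are down and clear behind the canister at (327,175), and the turquoise one is well behind them. I approach gently and start the push.

carry_out:
  deltas: [0.005, 0.001, 0, 0, 0, 0, 0.01, 0.001, 0, 0, 0, 0, 0.014, 0.001, 0, 0, 0, 0, 0.017, 0.001, 0, 0, 0, 0, 0.02, 0.001, 0, 0, 0, 0]

```text
time: 3.3
eef_pos: [0.508, 0.1748, 0.0183]
tcp_rot: [0.71, 0.704, -0.0, 0.0]
contact_force: [-0.1, -0.0, 0.1]
opening: 0.419
finger_force: 0.0
```

carry_out:
  deltas: [0.003, 0, 0, 0, 0, 0, 0.006, 0, 0, 0, 0, 0, 0.009, 0, 0, 0, 0, 0, 0.012, 0, 0, 0, 0, 0, 0.015, 0, 0, 0, 0, 0]

```text
time: 3.92
eef_pos: [0.5082, 0.1897, 0.0183]
tcp_rot: [0.71, 0.704, 0.0, 0.0]
contact_force: [0.4, -0.1, -0.8]
opening: 0.423
finger_force: 0.1
```

```bash
cat > look.py <<'E'
from h import *
import go,sys
im,d,K,C=cam("top"); P=cloud(d,K,C); hsv=cv2.cvtColor(im,cv2.COLOR_RGB2HSV)
for n in ("top","wrist"):
    if n=="wrist":
        im,d,K,C=cam(n); P=cloud(d,K,C); hsv=cv2.cvtColor(im,cv2.COLOR_RGB2HSV)
    o=(hsv[...,0]<20)&(hsv[...,1]>120)&(P[...,2]>.02)&(P[...,2]<.1)&(P[...,0]>.45)&(P[...,0]<.57)&(P[...,1]>.15)&(P[...,1]<.46)
    q=P[o]-go.O; X=q@go.u;Y=q@go.l
    print(n,len(q),"left ",np.percentile(X[Y<0],[2,98]).round(4),"right",np.percentile(X[Y>0],[2,98]).round(4),"top z",np.percentile(q[:,2],98).round(4), "Y",np.percentile(Y,[1,99]).round(4))
if len(sys.argv)>1: save(sys.argv[1],im)
E
python3 look.py w3; python3 go.py -0.045 0.018
```

```text
top 38 left  [-0.0568 -0.042 ] right [-0.0467 -0.0408] top z 0.0607 Y [-0.0309  0.0321]
wrist 8558 left  [-0.0942 -0.0402] right [-0.0944 -0.04  ] top z 0.0914 Y [-0.0418  0.0422]
t 4.03 ramp -0.1012 0.0005 z 0.0183 open 0.41902973296681906 F [-0.2 -0.3  0.4]
d [ 0.0562 -0.0004  0.0003] [ 0.     -0.0001  0.0018] [0.17 0.28 2.03 0.   0.84 0.18]
```

View pics/w3.png

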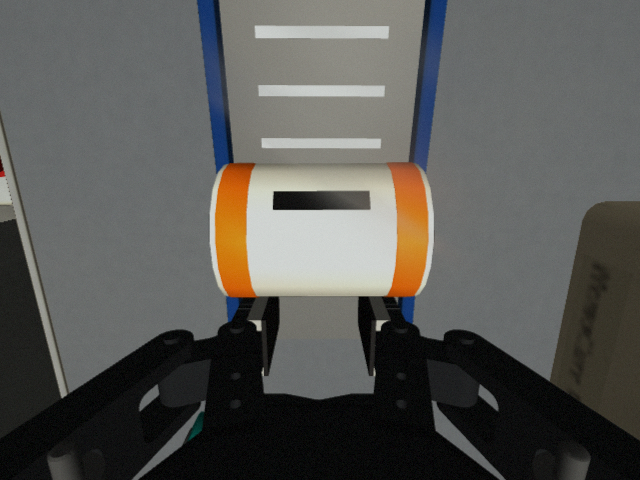

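The fingers touch the canister's back side squarely: its lower edge is at row 296, with a finger on each side. I continue up at about 30 mm/s.

carry_out:
  deltas: [0.004, 0, 0, 0, 0, 0, 0.008, 0, 0, 0, 0, 0, 0.012, 0, 0, 0, 0, 0, 0.016, 0, 0, 0, 0, 0, 0.02, 0, 0, 0, 0, 0]

```text
time: 4.65
eef_pos: [0.5084, 0.2096, 0.0184]
tcp_rot: [0.71, 0.704, -0.0, 0.0]
contact_force: [1.0, -1.7, -0.1]
opening: 0.42
finger_force: 0.6
```

carry_out:
  deltas: [0.004, 0, 0, 0, 0, 0, 0.008, 0, 0, 0, 0, 0, 0.012, 0, 0, 0, 0, 0, 0.016, 0, -0.0005, 0, 0, 0, 0.02, 0, -0.001, 0, 0, 0]

```text
time: 5.28
eef_pos: [0.5086, 0.2298, 0.0193]
tcp_rot: [0.71, 0.704, -0.0, -0.0]
contact_force: [-0.4, -0.3, 0.7]
opening: 0.424
finger_force: 0.6
```

carry_out:
  deltas: [0.004, 0, -0.0005, 0, 0, 0, 0.008, 0, -0.001, 0, 0, 0, 0.012, 0, -0.0015, 0, 0, 0, 0.016, 0, -0.002, 0, 0, 0, 0.02, 0, -0.0025, 0, 0, 0]

```text
time: 5.9
eef_pos: [0.5087, 0.2498, 0.0219]
tcp_rot: [0.71, 0.704, 0.0, -0.0]
contact_force: [0.3, -0.9, 0.3]
opening: 0.428
finger_force: 0.6
```

```bash
python3 look.py w4; python3 go.py 0 0.0255
```

```text
t 5.95 ramp -0.0407 0.0004 z 0.022 open 0.4179899600551521 F [ 0.4  0.1 -0.3]
d [ 0.0407 -0.0004 -0.0035] [ 0.0003 -0.0006  0.0015] [0.28 0.32 1.97 0.   0.86 0.29]Traceback (most recent call last):
  File "look.py", line 9, in <module>
    print(n,len(q),"left ",np.percentile(X[Y<0],[2,98]).round(4),"right",np.percentile(X[Y>0],[2,98]).round(4),"top z",np.percentile(q[:,2],98).round(4), "Y",np.percentile(Y,[1,99]).round(4))
                                                                         ~~~~~~~~~~~~~^^^^^^^^^^^^^^^
    return _quantile_unchecked(
        a, q, axis, out, overwrite_input, method, keepdims, weights)
    return _ureduce(a,
                    func=_quantile_ureduce_func,
    ...<5 lines>...
                    overwrite_input=overwrite_input,
                    method=method)
    r = func(a, **kwargs)
    result = _quantile(arr,
                       quantiles=q,
    ...<2 lines>...
                       out=out,
                       weights=wgt)
    slices_having_nans = np.isnan(arr[-1, ...])
                                  ~~~^^^^^^^^^
IndexError: index -1 is out of bounds for axis 0 with size 0
```

Top view is hidden by the gripper; I use only the wrist camera.

```bash
sed -i 's/("top","wrist")/("wrist",)/; /cam("top")/d' look.py; python3 look.py w4
```

```text
wrist 8720 left  [-0.0339  0.0196] right [-0.034   0.0194] top z 0.091 Y [-0.0451  0.0441]
```

The canister is straight and in contact, with the same offset as before. Continuing up the slope.

carry_out:
  deltas: [0.004, 0, -0.0005, 0, 0, 0, 0.008, 0, -0.001, 0, 0, 0, 0.012, 0, -0.0015, 0, 0, 0, 0.016, 0, -0.002, 0, 0, 0, 0.02, 0, -0.0025, 0, 0, 0]

```text
time: 6.62
eef_pos: [0.509, 0.2698, 0.0244]
tcp_rot: [0.71, 0.704, -0.0, 0.0]
contact_force: [-0.8, -2.0, -0.3]
opening: 0.421
finger_force: 0.6
```

carry_out:
  deltas: [0.004, 0, -0.0005, 0, 0, 0, 0.008, 0, -0.001, 0, 0, 0, 0.012, 0, -0.0015, 0, 0, 0, 0.016, 0, -0.002, 0, 0, 0, 0.02, 0, -0.0025, 0, 0, 0]

```text
time: 7.25
eef_pos: [0.5091, 0.2898, 0.0268]
tcp_rot: [0.71, 0.704, -0.0, -0.0]
contact_force: [-0.3, -1.2, 0.0]
opening: 0.42
finger_force: 0.6
```

carry_out:
  deltas: [0.004, 0, -0.0005, 0, 0, 0, 0.008, 0, -0.001, 0, 0, 0, 0.012, 0, -0.0015, 0, 0, 0, 0.016, 0, -0.002, 0, 0, 0, 0.02, 0, -0.0025, 0, 0, 0]

```text
time: 7.88
eef_pos: [0.5093, 0.3098, 0.0293]
tcp_rot: [0.71, 0.704, -0.0, -0.0]
contact_force: [0.6, -1.6, 1.6]
opening: 0.42
finger_force: 0.6
```

```bash
python3 look.py w5; python3 go.py 0.049 0.032
```

```text
wrist 8565 left  [0.0293 0.079 ] right [0.0257 0.0789] top z 0.0836 Y [-0.033  0.033]
t 7.92 ramp 0.0193 0.0004 z 0.0295 open 0.4217247561437083 F [-0.1  0.3 -0.2]
d [ 0.0297 -0.0003 -0.0025] [ 0.0004 -0.0007  0.0015] [0.38 0.36 1.89 0.   0.89 0.39]
```

carry_out:
  deltas: [0.003, 0, -0.0004, 0, 0, 0, 0.006, 0, -0.0008, 0, 0, 0, 0.009, 0, -0.0012, 0, 0, 0, 0.012, 0, -0.0016, 0, 0, 0, 0.015, 0, -0.002, 0, 0, 0]

```text
time: 8.55
eef_pos: [0.5094, 0.3247, 0.0314]
tcp_rot: [0.71, 0.704, 0.0, 0.0]
contact_force: [-0.2, -1.3, 1.3]
opening: 0.415
finger_force: 0.6
```

carry_out:
  deltas: [0.002, 0, -0.0002, 0, 0, 0, 0.004, 0, -0.0004, 0, 0, 0, 0.006, 0, -0.0006, 0, 0, 0, 0.008, 0, -0.0008, 0, 0, 0, 0.01, 0, -0.001, 0, 0, 0]

```text
time: 9.18
eef_pos: [0.5095, 0.3346, 0.0323]
tcp_rot: [0.71, 0.704, 0.0, 0.0]
contact_force: [0.4, -1.3, 0.2]
opening: 0.421
finger_force: 0.6
```

carry_out:
  deltas: [0.0015, 0, 0, 0, 0, 0, 0.003, 0, 0, 0, 0, 0, 0.0045, 0, 0, 0, 0, 0, 0.006, 0, 0, 0, 0, 0, 0.0075, 0, 0, 0, 0, 0]

```text
time: 9.8
eef_pos: [0.5095, 0.3422, 0.0323]
tcp_rot: [0.71, 0.704, 0.0, -0.0]
contact_force: [-0.8, -0.5, 0.4]
opening: 0.422
finger_force: 0.0
```

```bash
python3 look.py w6; python3 go.py 0.06 0.033
```

```text
wrist 8678 left  [0.0627 0.1193] right [0.0631 0.1194] top z 0.0756 Y [-0.0329  0.0324]
t 9.85 ramp 0.0513 0.0002 z 0.0323 open 0.42570139462463763 F [-0.8  0.7  1.2]
d [ 0.0087 -0.0002 -0.0007] [ 0.0001 -0.0002  0.0016] [0.43 0.39 1.85 0.   0.91 0.44]
```

View pics/w6.png

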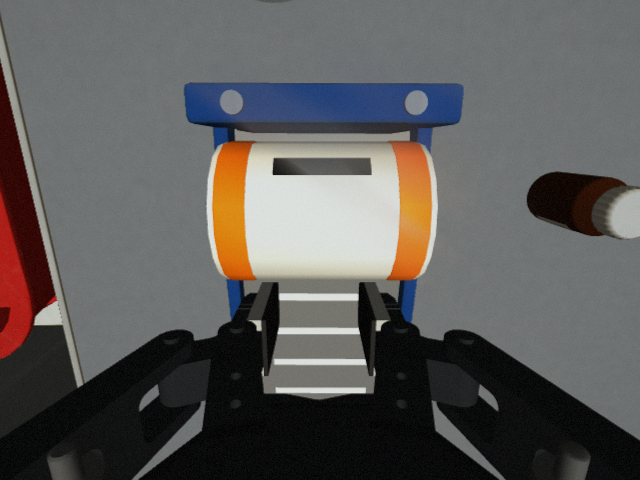

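The canister (row 142–280) has passed the crest and is leaving the fingers, rolling towards the stop at row 125. I follow a little behind, then check.

carry_out:
  deltas: [0.0015, 0, 0, 0, 0, 0, 0.003, 0, 0, 0, 0, 0, 0.0045, 0, 0, 0, 0, 0, 0.006, 0, 0, 0, 0, 0, 0.007, 0, 0, 0, 0, 0]

```text
time: 10.48
eef_pos: [0.5096, 0.3491, 0.0323]
tcp_rot: [0.71, 0.704, 0.0, 0.0]
contact_force: [0.0, 0.3, 1.0]
opening: 0.419
finger_force: 0.0
```

```bash
python3 look.py w7; python3 go.py 0.064 0.033; sleep 0; python3 look.py w7
```

```text
wrist 8439 left  [0.0696 0.1227] right [0.0686 0.1225] top z 0.0754 Y [-0.033   0.0324]
t 10.53 ramp 0.0582 0.0002 z 0.0324 open 0.4180467480003573 F [-0.1  0.9 -0.5]
d [ 0.0058 -0.0002 -0.0006] [ 0.0001 -0.0001  0.0016] [0.44 0.39 1.84 0.   0.91 0.45]
wrist 8411 left  [0.0697 0.1228] right [0.0689 0.1225] top z 0.0754 Y [-0.033   0.0323]
```

View pics/w7.png

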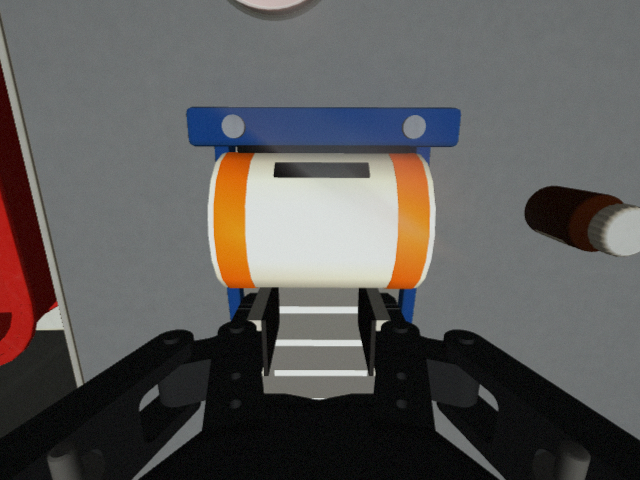

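It looks to be at the stop (canister top edge at row 153, stop at 147). I make a short follow-up and re-measure to confirm that it has settled.

carry_out:
  deltas: [0.001, 0, 0, 0, 0, 0, 0.002, 0, 0, 0, 0, 0, 0.003, 0, 0, 0, 0, 0, 0.004, 0, 0, 0, 0, 0, 0.004, 0, 0, 0, 0, 0]

```text
time: 11.2
eef_pos: [0.5097, 0.3531, 0.0323]
tcp_rot: [0.71, 0.704, -0.0, -0.0]
contact_force: [-0.7, -1.3, -0.1]
opening: 0.416
finger_force: 0.0
```

```bash
python3 look.py w8; python3 go.py 0.064 0.033
```

```text
wrist 8232 left  [0.0716 0.1227] right [0.0697 0.1224] top z 0.0753 Y [-0.033   0.0324]
t 11.25 ramp 0.0621 0.0002 z 0.0323 open 0.42023209103594333 F [-0.5  0.6 -0.9]
d [ 0.0019 -0.0002 -0.0007] [ 0.     -0.      0.0016] [ 0.44  0.4   1.83 -0.    0.91  0.45]
```

It has settled: the front edge stays at 0.1227 and there is no push force. Backing off and up.

carry_out:
  deltas: [-0.003, 0, 0, 0, 0, 0, -0.01, 0, 0, 0, 0, 0, -0.02, 0, 0, 0, 0, 0, -0.03, 0, 0, 0, 0, 0, -0.04, 0, -0.005, 0, 0, 0]

```text
time: 11.88
eef_pos: [0.5089, 0.3119, 0.037]
tcp_rot: [0.71, 0.704, -0.001, -0.0]
contact_force: [0.5, 0.9, 0.4]
opening: 0.419
finger_force: 0.0
```

carry_out:
  deltas: [0, 0, -0.03, 0, 0, 0, 0, 0, -0.07, 0, 0, 0, 0, 0, -0.11, 0, 0, 0, -0.03, 0, -0.14, 0, 0, 0, -0.05, 0, -0.15, 0, 0, 0]

```text
time: 12.5
eef_pos: [0.51, 0.2621, 0.1901]
tcp_rot: [0.71, 0.704, 0.002, 0.001]
contact_force: [-0.1, 0.1, 0.1]
opening: 0.419
finger_force: 0.0
```

```bash
python3 look.py w9; python3 go.py 0.064 0.033; python3 - <<'E'
from h import *
im,*_=cam("scene"); save("s2",cv2.resize(im[180:330,150:390],(800,500)))
E
```

```text
wrist 1923 left  [0.0762 0.1202] right [0.0746 0.1197] top z 0.0754 Y [-0.033   0.0319]
t 12.55 ramp -0.0307 0.0015 z 0.19 open 0.41817867272215564 F [0.7 0.1 0.6]
d [ 0.0947 -0.0021  0.157 ] [ 0.0037  0.0003 -0.    ] [ 0.3   0.1   1.87 -0.    1.17  0.31]
```

View pics/s2.png

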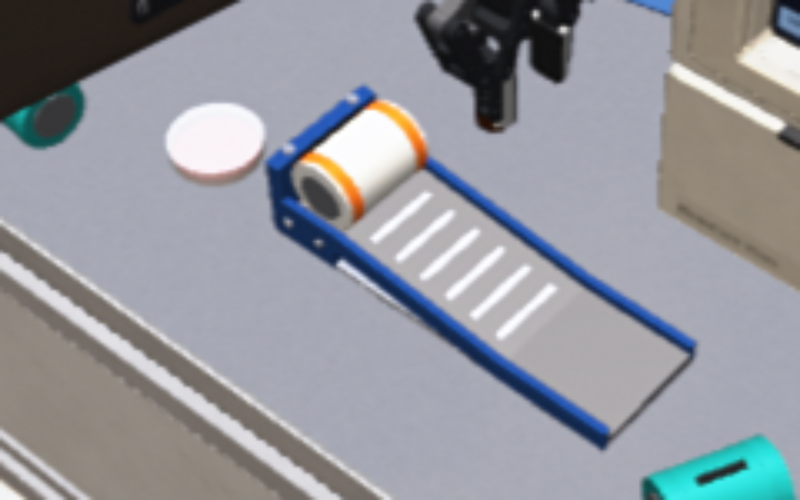

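The canister rests against the stop at crop pixel (360,160). The dish and the turquoise ones are untouched and the arm is clear. Handing in.

```bash
python3 -c "
from plant import ctrl;print(ctrl.sign_off())"
```

```text
the job is handed in; nothing more can be done
None
```

The white canister with orange bands was pushed up the ramp and over the crest, now rests against the rubber stop, and the job was handed in at about 12.6 s with the arm clear and nothing else touched.

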